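# Check a returned twist throttle and bring its snap ring to the groove

## Task

Test the returned twist throttle on the upright bar: twist its rubber grip anticlockwise, seen from above, to the stop and let go so that it springs back. Then take the snap-ring pliers by the handles, squeeze them to their stop to spread the ring on their tips, and slide the ring level over the bar end down to the groove just above the washer. Finish there still holding the pliers squeezed and the ring spread, and leave the other things on the counter alone.

Things in the scene. Friction and masses are not known exactly. Their poses are not given: they have to be found in the camera images.
- throttle_grip (a point): Black ribbed rubber grip of the twist throttle: a round sleeve 34 mm across, upright on the test jig's bar. The point is on its axis, at the height to grip it: the sleeve ends 11 mm above it, a 42 mm wide flange begins 22 mm below it. The bar, 22 mm thick, sticks out 27 mm above the sleeve on the same axis. z up.
- throttle (a joint): Turn of the throttle grip in rad: 0 at rest, grows anticlockwise seen from above, stop at 1.0. A spring brings it back to 0: about 0.1 N m at rest, 0.3 N m at the stop.
- groove (a point): Centre of the ring groove in the upright steel bar (22 mm thick; groove 3.5 mm wide, 19 mm across), on the bar's axis. The flat steel washer (30 mm across) on top of the rubber grip is the groove's lower edge, 1.75 mm below the point; the ring is in place when it rests on the washer, or within 1 mm above it. z up along the bar.
- pliers_grip (a point): Snap-ring pliers, 178 mm tall, 0.2 kg, upright with tips down, loose in a grey holder. The point lies midway between the two grey handles at gripping height, 30 mm below their upper ends; each handle is 13 mm wide along x, 8 mm thick along y, straight from 33 mm below to 30 mm above. y points from handle to handle: squeeze along it. z up along the pliers.
- ring_centre (a point): Centre of the bore of the spread snap ring on the pliers' tips, half-way through its 2.5 mm thickness. A flat open steel ring about 27 mm across, square to the pliers; in their frame it lies 147 mm below pliers_grip and 20 mm to its -x side. Free, its bore is 20.6 mm and will not pass the bar; spread to the stop it clears the 22 mm bar by 1.8 mm all round. z up.
- plier_handle (a joint): Squeeze of the pliers, rad: 0 free, 0.13 at the stop screw (ring fully spread). Over their outsides the handles measure 60 mm free (64 mm at their upper ends), 38 mm at the stop. Each handle needs about 5 N at first and 13 N at the stop; a firmer squeeze does no harm. They spring open when let go.
- holder_mid (a point): Grey tool holder fixed to the counter, 100 x 62 mm, walls up to 76 mm high, open above; lift the pliers straight up by 80 mm or more to clear it. Two screwdriver handles behind the pliers (on the +x side of their own frame, away from the ring) reach 130 mm. The point is on the counter under the ring.
- speaker: Bystander: silver wireless speaker, upright cylinder 72 mm across, 103 mm high; origin at its foot.
- kitchen_timer: Bystander: yellow round kitchen timer, 68 mm across, 47 mm high; origin at its foot.
- smart_plug: Bystander: matte white smart plug, 52 x 52 x 34 mm; origin at its underside.
- flashlight: Bystander: black rubber-gripped flashlight lying down, 120 mm long, 38 mm high; origin on the counter under its middle.
- test_button (a joint): Bystander: the large green push button of the grey test box; 0 up, 0.006 m pressed. Not used here.
- bar_end (a point): Centre of the bar's upper end, 23 mm above the groove's centre. The last 7 mm taper from 22 to 14 mm across. The jig's foot is a 100 x 100 mm plate fixed to the counter.

How it is judged:
On the way, in this order (a step that is already met when the one before it is completed fails the run):
1. the throttle grip is twisted to its stop (value of joint throttle above 0.92 rad), for 0.1 s.
2. the grip is let go and has sprung back (value of joint throttle below 0.08 rad and contact force between the fingers and jig below 0.5 N), for 0.2 s.
3. the ring, spread by the squeezed pliers, is held over the end of the bar (value of joint plier_handle above 0.11 rad and z of ring_centre in the frame of groove above 0.02 m and horizontal distance between ring_centre and groove below 0.03 m), for 0.05 s.
At the end, for the whole second after the job is handed in: Pliers held in the fingers at rest, squeezed to 85% of their travel or more (joint above 0.11); ring round the bar, centre within 4 mm of its axis and 2.2 mm of the groove's height, level within 8 degrees; throttle back below 0.1 rad (value of joint plier_handle above 0.11 rad and contact force between the fingers and pliers above 5 N and horizontal distance between ring_centre and groove below 0.004 m and z of ring_centre in the frame of groove between -0.0022 and 0.0022 m and angle between the z axis of ring_centre and the z axis of groove, either way round below 0.14 rad and value of joint throttle below 0.1 rad and linear speed of pliers below 0.02 m/s); the arm keeps its last pose, push and grip.
It fails at once if a bystander (speaker, timer, smart plug or flashlight) is pushed more than 25 mm (distance of any of speaker, kitchen_timer, smart_plug, flashlight from where it was at the start of the episode above 0.025 m).
It fails at once if the test box's green button is pressed (value of joint test_button above 0.004 m).
It also fails if it takes over 58 s, if anything falls off the work surface, if the arm or the gripper's body presses on something with over 40 N, if the wrist force passes 120 N, or if a joint passes its speed limit or range.

## Robot

A 6-joint arm with a two-finger parallel gripper is mounted at the origin on the work surface. World frame = base frame: x ahead of the robot, y to its left, z up, the work surface at z = 0. Lengths are in m, angles in rad, forces in N, time in s.
With the tool pointing down it reaches from about 0.35 to 0.775 m from the base axis. Payload 5.5 kg.
Tool frame: the origin (TCP) lies at the very end of the fingers, on their centre line; the grasp point (between the pads) lies 19 mm behind it; z points along the fingers, y is the line along which they close (so a half turn about z gives the same grasp; the last joint's range is limited). The gripper opens to 85 mm and grips with 20 to 120 N. Pads are 22 mm wide; open, the fingers measure 114 mm over their backs; the gripper's body (76 mm by 85 mm) begins 54 mm behind the grasp point. The pads swing forward as they close: fully open they stand 13 mm farther back than shut.
Start: joints at [0.969, 0.313, 0.046, 1.304, 0, 1.431], TCP at [0.256, 0.515, 0.231] pointing down, gripper open.
Joint ranges: [-2.76, 2.76], [-0.86, 1.69], [-1.03, 1.26], [-2.2, 2.34], [-1.47, 1.5], [-3.14, 3.14]. Speed limits (rad/s): [2.57, 2.57, 3.14, 3.14, 3.14, 3.14].

## Interface

Orientations are given as a unit quaternion [w, x, y, z].
In Python, from workcell import env, imaging, ticket gives the robot as it stands. The module is installed in compiled form; this text tells all that it offers.
- The arm moves only by the tool apply_moves, never from a script. Its argument "rows" is a list of rows, each an object with "xyz": the shift along the tool's x, y, z in mm, a list of three; "turn": the turn, a rotation vector about the tool's x, y, z in rad, a list of three; "grip": the opening, from 0 (shut) to 1 (fully open). A call has 1 to 12 rows; each row is the pose to reach, as a shift and turn from the pose commanded when the call began, along the tool's axes at that moment; what a row does not reach only later rows make up. A row lasts 1/12 s, in which the tool goes at most 41.7 mm and 7.16 degrees, less where a joint would pass 70% of its speed; a pose out of reach is approached as far as the arm can. A call with a gripper value outside its range is refused whole. The fingers move at their own pace and stop on an object; "force" is the grip in N (left out, the last holds). Time passes only in rows, so rows that repeat a pose let the fingers close. It gives the time, the measured TCP pose, the force, the opening and the grip force at its end, in the units of the state.
- env.get_state(): the state, without advancing time (a new reading comes with each control period).
- imaging.read_camera(name): name is "side" or "top" or "wrist"; returns a dict with "color" (480x640x3 uint8, blue, green, red), "z_map" (480x640 float32, m along the optical axis (not along the pixel's ray), 0 where there is no reading), "camera_matrix" (3x3 intrinsics, pixels), "view" (4x4, takes a point from world to camera coordinates). Camera axes: x right, y down, z forward; pixel columns grow to the right and rows downward; lengths in m; the calibration is good to about 2 mm. A picture is of the moment at which its call begins.
- ticket.hand_in(): hands the job in; it is judged then, once.
The state is a dict: "clock": time; "joint_pos": joint angles; "qvel": joint speeds; "tau": joint torques, N m; "tcp_pos": TCP position; "orientation": TCP orientation; "wrist_force": force on the tool from outside, world axes, zero at the start; "ft_torque": the same for the moment, N m; "finger_gap": finger opening in m; "grip_force": force on a finger pad.
Only numpy, scipy, OpenCV 4.12 (cv2) and the standard library are available. Lean on these libraries where they do the work, as an engineer would, in place of code of your own. Each camera call takes 0.05 s, during which the arm holds its last target. There are 200 camera calls.

## Working session

There is one attempt and no reset: what is moved stays moved. The work goes in short steps, Python scripts to look and compute and a tool call to move; the robot and the scene stay as the last step left them, time stands still between calls to the robot, and variables do not carry over. Pictures are saved under pics/ and viewed, at most 10 in all, crops included, and the job is handed in when it is done.

Besides the shell and the picture viewer there is one more tool, called after ">>>" as name([rows], argument=value, ...), one row to a line, values as JSON. apply_moves: Moves the arm, as the interface text tells. Its arguments: {"type":"object","properties":{"rows":{"type":"array"},"force":{"type":"number"}},"required":["rows"]}

```bash
mkdir -p pics; cat > h.py <<'E'
import numpy as np, cv2
from workcell import env, imaging, ticket
from scipy.spatial.transform import Rotation as R
def cam(n):
    d=imaging.read_camera(n); np.savez('%s.npz'%n,**d); return d
def load(n): return dict(np.load('%s.npz'%n))
def pts(d):
    K=d['camera_matrix'];z=d['z_map'];v,u=np.mgrid[:480,:640]
    P=np.stack([(u-K[0,2])/K[0,0]*z,(v-K[1,2])/K[1,1]*z,z],-1)
    V=d['view'];W=(P-V[:3,3])@V[:3,:3]; W[z==0]=np.nan; return W
def proj(d,p):
    V=d['view'];K=d['camera_matrix'];c=V[:3,:3]@np.array(p)+V[:3,3];q=K@c;return q[:2]/q[2]
def ray(d,u,v):
    V=d['view'];K=d['camera_matrix'];o=-V[:3,:3].T@V[:3,3];r=V[:3,:3].T@np.linalg.inv(K)@np.array([u,v,1.]);return o,r
def onplane(d,u,v,z):
    o,r=ray(d,u,v);return o+r*(z-o[2])/r[2]
def Rt(s): q=s['orientation'];return R.from_quat([q[1],q[2],q[3],q[0]]).as_matrix()
E
python3 - <<'E'
from h import *
for n in ['top','side','wrist']:
    d=cam(n); cv2.imwrite('pics/%s0.png'%n,d['color']); print(n,np.round(d['camera_matrix'],1).tolist(),np.round(d['view'],3).tolist())
s=env.get_state(); print({k:np.round(v,3).tolist() for k,v in s.items()})
E
```

```text
top [[615.3, 0.0, 312.9], [0.0, 615.3, 241.2], [0.0, 0.0, 1.0]] [[-0.02, -1.0, 0.014, 0.017], [-0.987, 0.018, -0.16, 0.645], [0.159, -0.017, -0.987, 1.28], [0.0, 0.0, 0.0, 1.0]]
side [[442.7, 0.0, 328.3], [0.0, 442.7, 238.9], [0.0, 0.0, 1.0]] [[0.979, -0.202, 0.006, -0.607], [-0.134, -0.67, -0.731, 0.188], [0.152, 0.715, -0.683, 0.951], [0.0, 0.0, 0.0, 1.0]]
wrist [[358.8, 0.0, 312.7], [0.0, 358.8, 244.0], [0.0, 0.0, 1.0]] [[0.446, 0.895, 0.0, -0.575], [0.852, -0.425, 0.306, -0.04], [0.274, -0.136, -0.952, 0.379], [0.0, 0.0, 0.0, 1.0]]
{'clock': 0.15, 'joint_pos': [0.969, 0.314, 0.045, 1.304, 0.0, 1.431], 'qvel': [-0.0, -0.002, 0.003, 0.002, -0.0, -0.002], 'tau': [0.002, -48.106, 29.882, 0.014, -0.0, -0.0], 'tcp_pos': [0.256, 0.514, 0.231], 'orientation': [-0.0, 0.229, 0.973, -0.001], 'wrist_force': [0.137, 0.146, 0.076], 'ft_torque': [0.063, 0.013, -0.018], 'grip_force': 0.0, 'finger_gap': 0.085}
```

View pics/top0.png

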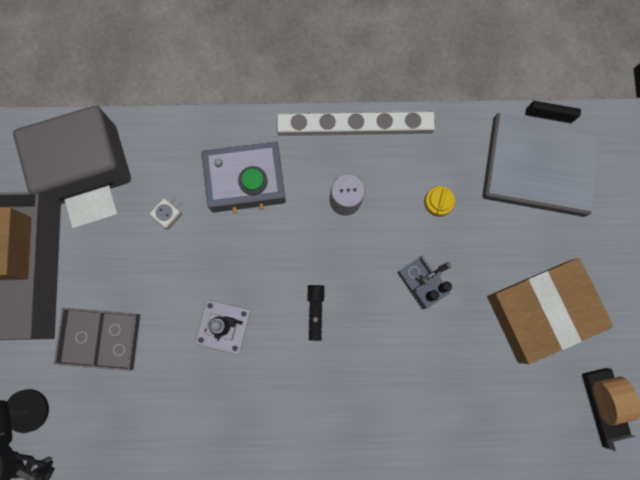

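View pics/side0.png

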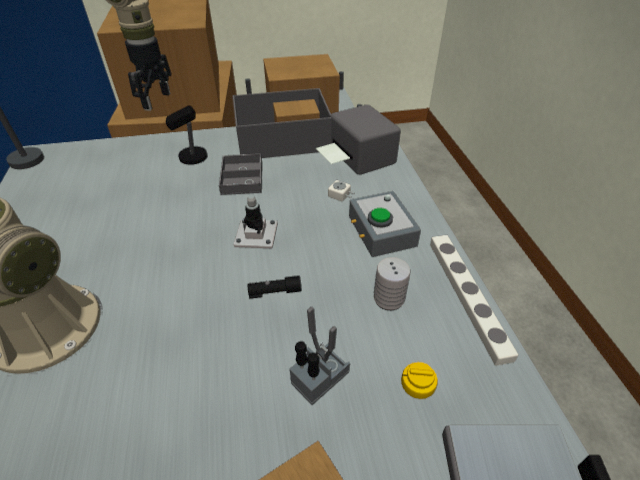

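The top view shows the jig at (217,325), its bar end towards (215,325), and the holder with the pliers near (430,275). In the side view the bar end is at (252,202) and the handles at (311,312) and (333,330). Next I take enlarged crops and depth readings.

```bash
python3 - <<'E'
from h import *
t=load('top');s=load('side')
c=lambda d,u,v,w:cv2.resize(d['color'][v-w:v+w,u-w:u+w],(390,290) if 0 else (300,300),interpolation=cv2.INTER_CUBIC)
im=np.vstack([np.hstack([c(t,222,325,30),c(t,430,280,30)]),np.hstack([c(s,256,220,30),c(s,320,345,50)])])
cv2.imwrite('pics/crops.png',im)
for n,d,regs in [('top',t,[('jig',200,300,246,350),('pl',400,255,455,305)]),('side',s,[('jig',240,190,270,245),('pl',290,305,350,400)])]:
    W=pts(d)
    for r,u0,v0,u1,v1 in regs:
        w=W[v0:v1,u0:u1]; z=w[...,2]
        zz=np.where(np.isnan(z),-1,z)
        print(n,r,'max',zz.max())
        for lo,hi in [(0.06,0.08),(0.08,.1),(.1,.12),(.12,.14),(.14,.16),(.16,.18),(.18,.2),(.2,.23)]:
            m=(zz>lo)&(zz<hi)
            if m.any():
                vv,uu=np.nonzero(m);print(lo,hi,m.sum(),np.round(w[m].mean(0),4),np.round(w[m].std(0),4),'px',uu.mean()+u0,vv.mean()+v0)
E
```

```text
top jig max 0.13126558719775674
0.06 0.08 116 [0.4679 0.1931 0.0658] [0.0136 0.0105 0.0041] px 224.4310344827586 325.5689655172414
0.08 0.1 67 [0.4657 0.2013 0.0953] [0.011  0.0109 0.0052] px 218.53731343283582 326.3731343283582
0.1 0.12 93 [0.4659 0.2029 0.1049] [0.0092 0.0092 0.0054] px 217.11827956989248 326.21505376344084
0.12 0.14 87 [0.467  0.205  0.1254] [0.0053 0.0052 0.0028] px 214.632183908046 325.41379310344826
top pl max 0.1940999955994554
0.06 0.08 94 [ 0.5463 -0.2351  0.0726] [0.0144 0.0174 0.0065] px 427.3829787234043 284.01063829787233
0.08 0.1 103 [ 0.5402 -0.2381  0.0889] [0.0194 0.0125 0.0052] px 430.5339805825243 286.2135922330097
0.1 0.12 60 [ 0.551  -0.2422  0.1089] [0.0193 0.0103 0.0063] px 434.25 280.05
0.12 0.14 193 [ 0.532  -0.2459  0.1281] [0.015  0.0161 0.0039] px 438.4974093264249 288.5077720207254
0.14 0.16 29 [ 0.5622 -0.2351  0.151 ] [0.0126 0.021  0.0062] px 434.7586206896552 272.44827586206895
0.16 0.18 31 [ 0.5615 -0.2354  0.1705] [0.0142 0.0215 0.0056] px 437.0322580645161 271.741935483871
0.18 0.2 59 [ 0.5585 -0.2303  0.1864] [0.0148 0.0232 0.0027
[... 506 characters left out ...]
85 [ 0.5516 -0.2474  0.0724] [0.0139 0.0163 0.006 ] px 319.2810810810811 363.17297297297296
0.08 0.1 268 [ 0.5404 -0.2486  0.0901] [0.0168 0.0174 0.0054] px 313.089552238806 359.5970149253731
0.1 0.12 184 [ 0.5414 -0.2479  0.1094] [0.0174 0.0191 0.0058] px 313.3641304347826 353.20652173913044
0.12 0.14 316 [ 0.5353 -0.2502  0.1286] [0.0162 0.0187 0.0041] px 310.0348101265823 348.7879746835443
0.14 0.16 95 [ 0.5568 -0.2342  0.1499] [0.0138 0.0218 0.0059] px 320.5263157894737 331.87368421052633
0.16 0.18 106 [ 0.5576 -0.2358  0.1707] [0.0144 0.0228 0.0059] px 321.14150943396226 325.3867924528302
0.18 0.2 83 [ 0.5578 -0.2344  0.1862] [0.015  0.0236 0.0028] px 321.0843373493976 319.2168674698795
```

View pics/crops.png

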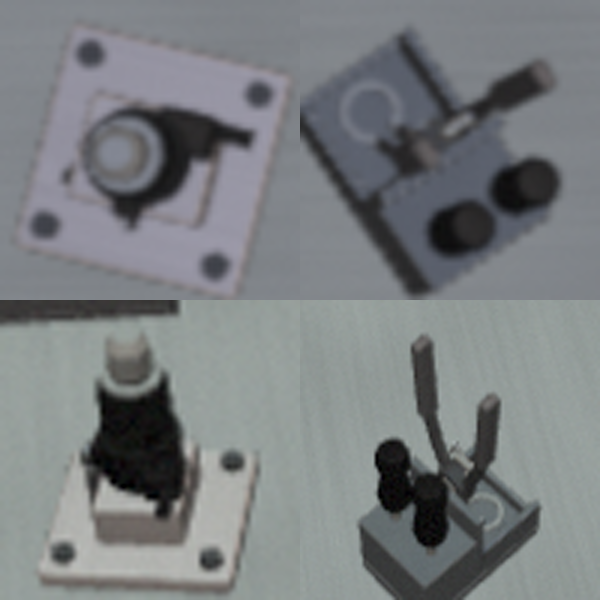

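The crops show the bar end at top pixel (214,325) and black housing stubs to its right and below. They also show the pliers with the ring at about (414,272), on the side away from the screwdrivers. Next I get the stub heights, fit the pliers' frame and work out the move to a pose above the jig.

```bash
python3 - <<'E'
from h import *
t=load('top');s=load('side')
Wt=pts(t)[300:350,200:246].reshape(-1,3); Ws=pts(s)[185:250,235:275].reshape(-1,3)
for n,W in(('t',Wt),('s',Ws)):
    W=W[~np.isnan(W[:,0])]
    m=W[:,2]>.1265; c=W[m].mean(0); print(n,'top',c,W[:,2].max(),m.sum())
    d=W[:,:2]-[0.467,0.203]; r=np.hypot(*d.T); a=np.degrees(np.arctan2(d[:,1],d[:,0]))
    for k in range(-180,180,30):
        q=(a>k)&(a<k+30)
        print(k,[ (round(float(np.max(W[q&(r>lo)&(r<lo+.01),2],initial=0)),3)) for lo in (.02,.03,.04,.05)])
for n,d,(u0,v0,u1,v1) in (('t',t,(400,255,460,305)),('s',s,(290,305,350,400))):
    W=pts(d)[v0:v1,u0:u1].reshape(-1,3); W=W[(W[:,2]>.14)].astype(np.float32)
    _,l,c=cv2.kmeans(W[:,:2].copy(),2,None,(3,50,1e-5),5,0)
    for k in(0,1):
        w=W[l[:,0]==k]; print(n,len(w),w.mean(0),w[:,2].max(), [np.round(w[(w[:,2]>a)&(w[:,2]<a+.02),:2].mean(0),4) for a in(.14,.16,.175)])
print('ring',onplane(t,414,272,.014), 'bar',onplane(t,214,325,.13),onplane(s,251,197,.13))
st=env.get_state();print((Rt(st).T@(np.array([.467,.203,.231])-st['tcp_pos'])*1000).round(1), Rt(st).round(3))
E
```

```text
t top [0.46603508 0.20434632 0.12864928] 0.13126558719775674 29
-180 [0.066, 0.037, 0.021, 0.021]
-150 [0.044, 0.041, 0.017, 0.018]
-120 [0.061, 0.022, 0.019, 0.004]
-90 [0.065, 0.061, 0.057, 0.022]
-60 [0.065, 0.062, 0.019, 0.025]
-30 [0.06, 0.017, 0.017, 0.011]
0 [0.07, 0.019, 0.021, 0.023]
30 [0.043, 0.042, 0.019, 0.024]
60 [0.041, 0.04, 0.018, 0.015]
90 [0.046, 0.042, 0.022, 0.021]
120 [0.069, 0.037, 0.019, 0.024]
150 [0.073, 0.018, 0.018, 0.012]
s top [0.46842355 0.20086903 0.12811183] 0.12968796250942702 22
-180 [0.056, 0.017, 0.016, 0.019]
-150 [0.069, 0.04, 0.019, 0.02]
-120 [0.079, 0.06, 0.017, 0.015]
-90 [0.09, 0.062, 0.057, 0.02]
-60 [0.099, 0.063, 0.018, 0.019]
-30 [0.069, 0.014, 0.016, 0.014]
0 [0.067, 0.038, 0.018, 0.019]
30 [0.0, 0.038, 0.015, 0.018]
60 [0.0, 0.0, 0.0, 0.0]
90 [0.0, 0.0, 0.0, 0.0]
120 [0.0, 0.014, 0.016, 0.021]
150 [0.06, 0.014, 0.015, 0.003]
t 47 [ 0.543048   -0.20534351  0.17705461] 0.1914288 [array([ 0.5441, -0.204 ], dtype=float32), array([ 0.5414, -0.2045], dtype=float32), array([ 0.5432, -0.2058], dtype=float32)]
t 72 [ 0.57135886 -0.25075853  0.17144005] 0.19409999 [array([ 0.5704, -0.2491], dtype=float32), array([ 0.571 , -0.2502], dtype=float32), array([ 0.5722, -0.2523], dtype=float32)]
s 133 [ 0.5721933  -0.25894994  0.16895428] 0.1902862 [array([ 0.5717, -0.2586], dtype=float32), array([ 0.572 , -0.2594], dtype=float32), array([ 0.5727, -0.2589], dtype=float32)]
s 151 [ 0.5443171  -0.21362326  0.1676177 ] 0.19010523 [array([ 0.5449, -0.2148], dtype=float32), array([ 0.5443, -0.2138], dtype=float32), array([ 0.5437, -0.2124], dtype=float32)]
ring [ 0.57858063 -0.21852932  0.014     ] bar [0.46772288 0.20559741 0.13      ] [0.46840939 0.19652791 0.13      ]
[-3.277e+02 -1.848e+02 -2.000e-01] [[-0.895  0.446 -0.001]
 [ 0.446  0.895 -0.001]
 [ 0.    -0.001 -1.   ]]
```

>>> apply_moves([
  {"xyz": [-328,-185,0],"turn": [0,0,0],"grip": 1},
  {"xyz": [-328,-185,0],"turn": [0,0,0],"grip": 1},
  {"xyz": [-328,-185,0],"turn": [0,0,0],"grip": 1},
  {"xyz": [-328,-185,0],"turn": [0,0,0],"grip": 1},
  {"xyz": [-328,-185,0],"turn": [0,0,0],"grip": 1},
  {"xyz": [-328,-185,0],"turn": [0,0,0],"grip": 1},
  {"xyz": [-328,-185,0],"turn": [0,0,0],"grip": 1},
  {"xyz": [-328,-185,0],"turn": [0,0,0],"grip": 1},
  {"xyz": [-328,-185,0],"turn": [0,0,0],"grip": 1},
  {"xyz": [-328,-185,0],"turn": [0,0,0],"grip": 1},
  {"xyz": [-328,-185,0],"turn": [0,0,0],"grip": 1},
  {"xyz": [-328,-185,0],"turn": [0,0,0],"grip": 1},
])

```text
clock: 1.15
tcp_pos: [0.4671, 0.2029, 0.231]
orientation: [-0.001, 0.229, 0.973, -0.0]
wrist_force: [-0.5, 0.7, 0.4]
finger_gap: 0.0852
grip_force: 0.0
```

```bash
python3 - <<'E'
from h import *
d=cam('wrist'); cv2.imwrite('pics/w1.png',d['color']); s=env.get_state()
print(s['clock'],np.round(s['tcp_pos'],4),np.round(s['joint_pos'],3),proj(d,[.467,.203,.13]),proj(d,[.467,.203,.107]))
W=pts(d); m=(W[...,2]>.115)&(W[...,2]<.14)&(np.hypot(W[...,0]-.467,W[...,1]-.203)<.03)
print(m.sum(),W[m].mean(0),W[m].max(0),W[m].min(0))
E
```

```text
1.2 [0.4667 0.2036 0.2311] [ 2.530e-01  1.860e-01 -1.210e-01  1.264e+00  1.000e-03  7.150e-01] [311.3214808  242.95624084] [311.37944859 233.97376135]
706 [0.46745704 0.20529246 0.12451755] [0.47962246 0.21526247 0.12872357] [0.45820729 0.1934919  0.11512391]
```

View pics/w1.png

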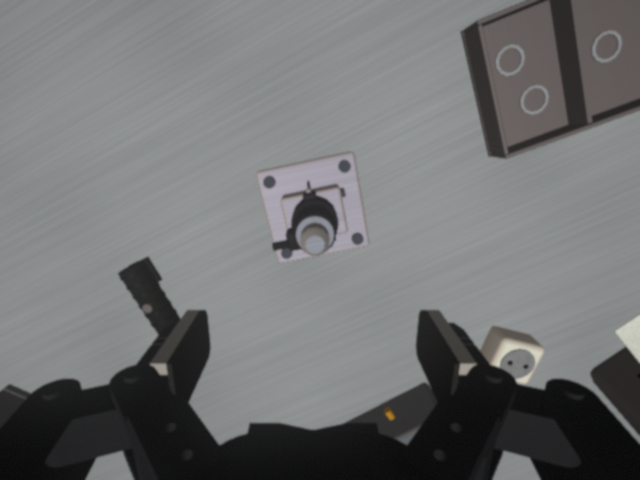

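The wrist view shows the bar end at about (315,241), 4 px right of the prediction, and the pads are symmetric about column 314. I refine the axis with an edge fit.

```bash
python3 - <<'E'
from h import *
d=load('wrist'); g=cv2.cvtColor(d['color'],7)
W=pts(d); Z=W[...,2]
for lo in (.124,.126,.127):
    m=(Z>lo)&(Z<.14)&(np.hypot(W[...,0]-.467,W[...,1]-.203)<.03)
    v,u=np.nonzero(m); print(lo,m.sum(),u.min(),u.max(),v.min(),v.max(),u.mean(),v.mean(),W[m].mean(0))
m=(Z>.09)&(np.hypot(W[...,0]-.467,W[...,1]-.203)<.03);v,u=np.nonzero(m);print('washer+bar cols',[(r,u[v==r].min(),u[v==r].max()) for r in range(218,256,4) if (v==r).any()])
st=env.get_state(); R_=Rt(st)
for u,v in((315,241),(314.5,241)):
    p=onplane(d,u,v,.1295);print(p,(R_.T@(p-st['tcp_pos'])*1000).round(1))
c=cv2.resize(d['color'][200:270,270:360],None,fx=6,fy=6,interpolation=cv2.INTER_CUBIC); 
print(g[228:256:2,296:336:2])
E
```

```text
0.124 440 302 327 231 254 314.46363636363634 242.3909090909091 [0.46864884 0.20470557 0.12646285]
0.126 320 304 325 233 253 314.546875 243.190625 [0.46906573 0.20456141 0.12698844]
0.127 152 305 325 235 252 314.80263157894734 243.44078947368422 [0.46917494 0.20470982 0.12747482]
washer+bar cols [(218, np.int64(297), np.int64(331)), (222, np.int64(296), np.int64(334)), (226, np.int64(293), np.int64(334)), (230, np.int64(293), np.int64(336)), (234, np.int64(293), np.int64(335)), (238, np.int64(294), np.int64(335)), (242, np.int64(296), np.int64(333)), (246, np.int64(298), np.int64(331)), (250, np.int64(304), np.int64(326)), (254, np.int64(309), np.int64(319))]
[0.46700625 0.20592925 0.1295    ] [  0.7   2.2 101.6]
[0.46684678 0.20561039 0.1295    ] [  0.7   1.9 101.6]
[[ 84 138 147 135  96  80  88  92  93  96  94  86  79  74  76 117 142 144
  113  53]
 [104 145 143 110  83  96 104 104 104 103 101  99  96  92  80  84 131 144
  131  68]
 [118 147 137  99  99 106 108 108 107 106 105 102  99  97  90  79 117 143
  136  78]
 [122 146 131 109 111 112 113 112 114 114 113 107 102  99  97  91 10
[... 167 characters left out ...]
 102 135
  132  82]
 [ 87 137 131 118 118 132 147 148 148 149 147 147 147 139 110  99 104 135
  122  96]
 [ 64 121 127 117 122 139 146 147 147 148 149 151 151 150 126 101 106 132
  102 136]
 [ 50  90 123 119 123 142 150 152 152 153 152 152 151 149 126 101 108 115
  106 156]
 [ 47  58 104 119 125 145 151 150 150 149 149 150 149 148 125 100  96 102
  135 161]
 [ 55  67  89 112 122 138 147 148 149 150 150 150 149 142 115 100 112 146
  161 165]
 [130 140 153 140 122 125 140 147 149 148 148 147 144 125 107 119 151 165
  164 163]
 [167 166 166 163 148 134 126 134 143 145 144 138 125 116 129 149 155 155
  148 147]
 [165 165 166 166 166 161 147 130 126 126 124 118 127 134 143 147 142 146
  145 145]]
```

>>> apply_moves([
  {"xyz": [-2,2,40],"turn": [0,0,0],"grip": 1},
  {"xyz": [-2,2,75],"turn": [0,0,0],"grip": 1},
  {"xyz": [-2,2,105],"turn": [0,0,0],"grip": 1},
  {"xyz": [-2,2,130],"turn": [0,0,0],"grip": 1},
  {"xyz": [-2,2,147],"turn": [0,0,0],"grip": 1},
  {"xyz": [-2,2,157],"turn": [0,0,0],"grip": 1},
  {"xyz": [-2,2,157],"turn": [0,0,0],"grip": 1},
], force=80)

```text
clock: 1.78
tcp_pos: [0.4676, 0.2049, 0.0723]
orientation: [-0.002, 0.228, 0.974, -0.001]
wrist_force: [-0.5, 0.2, 0.0]
finger_gap: 0.0854
grip_force: 0.0
```

>>> apply_moves([
  {"xyz": [0,0,0],"turn": [0,0,0],"grip": 0.3},
  {"xyz": [0,0,0],"turn": [0,0,0],"grip": 0.3},
  {"xyz": [0,0,0],"turn": [0,0,0],"grip": 0.2},
  {"xyz": [0,0,0],"turn": [0,0,0],"grip": 0.2},
  {"xyz": [0,0,0],"turn": [0,0,0],"grip": 0.2},
  {"xyz": [0,0,0],"turn": [0,0,0],"grip": 0.2},
  {"xyz": [0,0,0],"turn": [0,0,0],"grip": 0.2},
  {"xyz": [0,0,0],"turn": [0,0,0],"grip": 0.2},
], force=80)

```text
clock: 2.45
tcp_pos: [0.4704, 0.2029, 0.076]
orientation: [0.001, 0.229, 0.973, -0.001]
wrist_force: [-2.7, -4.9, 9.5]
finger_gap: 0.0318
grip_force: 78.7
```

>>> apply_moves([
  {"xyz": [0,0,-2],"turn": [0,0,-0.12],"grip": 0.2},
  {"xyz": [0,0,-2],"turn": [0,0,-0.24],"grip": 0.2},
  {"xyz": [0,0,-2],"turn": [0,0,-0.36],"grip": 0.2},
  {"xyz": [0,0,-2],"turn": [0,0,-0.48],"grip": 0.2},
  {"xyz": [0,0,-2],"turn": [0,0,-0.6],"grip": 0.2},
  {"xyz": [0,0,-2],"turn": [0,0,-0.72],"grip": 0.2},
  {"xyz": [0,0,-2],"turn": [0,0,-0.84],"grip": 0.2},
  {"xyz": [0,0,-2],"turn": [0,0,-0.95],"grip": 0.2},
  {"xyz": [0,0,-2],"turn": [0,0,-0.95],"grip": 0.2},
])

```text
clock: 3.2
tcp_pos: [0.4703, 0.2046, 0.0761]
orientation: [0.0, -0.243, 0.97, 0.001]
wrist_force: [1.9, 4.1, -6.7]
finger_gap: 0.0319
grip_force: 82.5
```

```bash
python3 - <<'E'
from h import *
s=env.get_state()
print({k:np.round(v,3).tolist() for k,v in s.items()})
E
```

```text
{'clock': 3.2, 'joint_pos': [0.253, 0.297, -0.377, 0.896, 0.002, -0.238], 'qvel': [-0.0, -0.002, -0.001, 0.001, -0.002, 0.169], 'tau': [-1.328, -46.226, 26.739, 1.089, -0.954, -1.412], 'tcp_pos': [0.47, 0.205, 0.076], 'orientation': [0.0, -0.243, 0.97, 0.001], 'wrist_force': [1.897, 4.059, -6.737], 'ft_torque': [0.818, -0.345, -0.311], 'grip_force': 82.471, 'finger_gap': 0.032}
```

>>> apply_moves([
  {"xyz": [0,0,0],"turn": [0,0,-0.06],"grip": 0.2},
  {"xyz": [0,0,0],"turn": [0,0,-0.12],"grip": 0.2},
  {"xyz": [0,0,0],"turn": [0,0,-0.15],"grip": 0.2},
  {"xyz": [0,0,0],"turn": [0,0,-0.15],"grip": 0.2},
  {"xyz": [0,0,0],"turn": [0,0,-0.15],"grip": 0.2},
])

```text
clock: 3.62
tcp_pos: [0.4689, 0.2039, 0.0762]
orientation: [-0.001, -0.312, 0.95, 0.001]
wrist_force: [-3.0, 2.3, -1.5]
finger_gap: 0.0319
grip_force: 82.8
```

```bash
python3 - <<'E'
from h import *
s=env.get_state()
print({k:np.round(v,3).tolist() for k,v in s.items()})
E
```

```text
{'clock': 3.617, 'joint_pos': [0.253, 0.296, -0.378, 0.898, 0.001, -0.382], 'qvel': [-0.0, -0.001, -0.002, -0.0, -0.001, -0.008], 'tau': [-1.188, -44.202, 28.341, -1.557, -0.963, -0.341], 'tcp_pos': [0.469, 0.204, 0.076], 'orientation': [-0.001, -0.312, 0.95, 0.001], 'wrist_force': [-2.959, 2.335, -1.476], 'ft_torque': [0.481, 1.033, -0.276], 'grip_force': 82.759, 'finger_gap': 0.032}
```

>>> apply_moves([
  {"xyz": [0,0,0],"turn": [0,0,-0.06],"grip": 0.2},
  {"xyz": [0,0,0],"turn": [0,0,-0.12],"grip": 0.2},
  {"xyz": [0,0,0],"turn": [0,0,-0.18],"grip": 0.2},
  {"xyz": [0,0,0],"turn": [0,0,-0.18],"grip": 0.2},
  {"xyz": [0,0,0],"turn": [0,0,-0.18],"grip": 0.2},
])

```text
clock: 4.03
tcp_pos: [0.4663, 0.2012, 0.076]
orientation: [-0.004, -0.396, 0.918, -0.001]
wrist_force: [-9.6, -7.6, 7.4]
finger_gap: 0.0315
grip_force: 83.9
```

```bash
python3 - <<'E'
from h import *
s=env.get_state()
print({k:np.round(v,3).tolist() for k,v in s.items()})
d=cam('wrist'); cv2.imwrite('pics/w2.png',d['color'])
E
```

```text
{'clock': 4.033, 'joint_pos': [0.252, 0.295, -0.38, 0.903, -0.004, -0.563], 'qvel': [0.0, -0.0, 0.0, -0.001, 0.001, 0.006], 'tau': [1.474, -41.208, 30.93, -5.036, 1.379, -0.329], 'tcp_pos': [0.466, 0.201, 0.076], 'orientation': [-0.004, -0.396, 0.918, -0.001], 'wrist_force': [-9.626, -7.571, 7.447], 'ft_torque': [-1.574, 2.136, -0.275], 'grip_force': 83.948, 'finger_gap': 0.031}
```

View pics/w2.png

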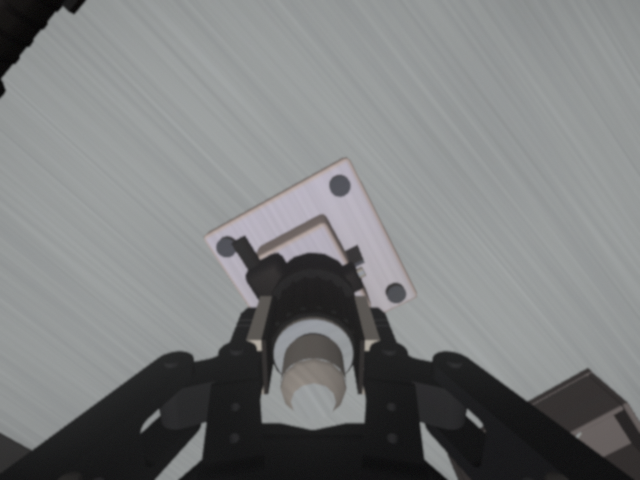

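The wrist view shows both pads seated on the sleeve at (270,340) and (360,340), with the bar between them. The torque has stayed flat at 0.28 N m, so I grip harder, turn a little further and see whether it rises.

>>> apply_moves([
  {"xyz": [0,0,0],"turn": [0,0,0],"grip": 0.1},
  {"xyz": [0,0,0],"turn": [0,0,-0.06],"grip": 0.1},
  {"xyz": [0,0,0],"turn": [0,0,-0.12],"grip": 0.1},
  {"xyz": [0,0,0],"turn": [0,0,-0.18],"grip": 0.1},
  {"xyz": [0,0,0],"turn": [0,0,-0.24],"grip": 0.1},
], force=120)

```text
clock: 4.5
tcp_pos: [0.4689, 0.2038, 0.0764]
orientation: [-0.001, -0.505, 0.863, 0.001]
wrist_force: [-5.4, 1.9, -0.6]
finger_gap: 0.0308
grip_force: 121.2
```

```bash
python3 - <<'E'
from h import *
s=env.get_state()
print({k:np.round(v,3).tolist() for k,v in s.items()})
E
```

```text
{'clock': 4.5, 'joint_pos': [0.252, 0.296, -0.378, 0.898, 0.001, -0.806], 'qvel': [0.003, 0.001, 0.001, -0.0, -0.005, -0.72], 'tau': [-2.311, -43.316, 28.432, -1.528, -0.761, 0.494], 'tcp_pos': [0.469, 0.204, 0.076], 'orientation': [-0.001, -0.505, 0.863, 0.001], 'wrist_force': [-5.406, 1.875, -0.562], 'ft_torque': [0.282, 0.574, -0.312], 'grip_force': 121.227, 'finger_gap': 0.031}
```

```bash
python3 - <<'E'
from h import *
t0=cv2.imread('pics/top0.png');s0=cv2.imread('pics/side0.png');w0=cv2.imread('pics/w2.png')
t=cam('top')['color'];s=cam('side')['color'];w=cam('wrist')['color']
c=lambda d,u,v,a,k=300:cv2.resize(d[v-a:v+a,u-a:u+a],(k,k),interpolation=cv2.INTER_CUBIC)
im=np.vstack([np.hstack([c(s0,256,220,30,290),c(s,256,220,30,290)]),np.hstack([c(w0,313,310,90,290),c(w,313,310,90,290)])])
cv2.imwrite('pics/cmp.png',im)
st=env.get_state();print(st['ft_torque'],st['tau'][5],st['wrist_force'],st['qvel'][5])
E
```

```text
[ 0.20971101  0.5620397  -0.2914254 ] -0.3952465485781431 [-5.51187253  1.99447316  0.34628594] 0.011443821722067551
```

View pics/cmp.png

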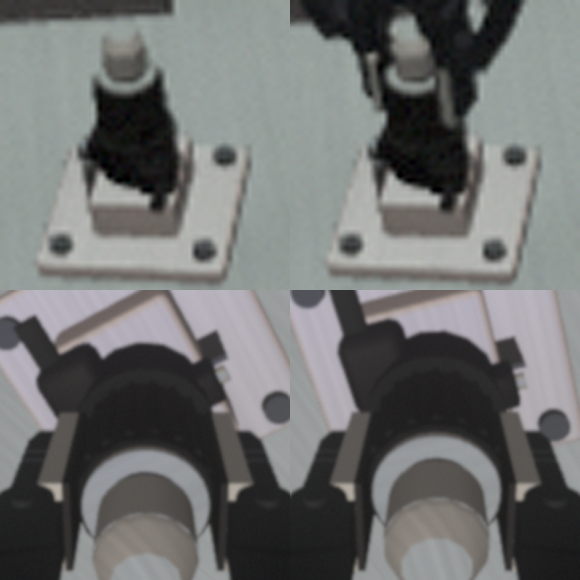

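The stubs on the housing have not moved, and the pads are still on the sleeve. Torque is still near the spring's stop value. I turn further and read the torque while moving.

>>> apply_moves([
  {"xyz": [0,0,0],"turn": [0,0,-0.1],"grip": 0.1},
  {"xyz": [0,0,0],"turn": [0,0,-0.2],"grip": 0.1},
])

```text
clock: 4.82
tcp_pos: [0.4696, 0.2062, 0.0763]
orientation: [0.001, -0.589, 0.808, 0.003]
wrist_force: [4.1, 29.6, -6.5]
finger_gap: 0.0307
grip_force: 121.1
```

```bash
cat > r.py <<'E'
from h import *
s=env.get_state()
print({k:np.round(v,3).tolist() for k,v in s.items() if k in('clock','joint_pos','ft_torque','tau','qvel')})
E
python3 r.py
```

```text
{'clock': 4.817, 'joint_pos': [0.254, 0.296, -0.378, 0.896, 0.006, -1.006], 'qvel': [0.027, 0.005, 0.05, -0.031, 0.115, -1.179], 'tau': [-5.049, -44.702, 26.668, 1.742, -5.342, 0.139], 'ft_torque': [6.138, -1.071, -0.394]}
```

>>> apply_moves([
  {"xyz": [0,0,0],"turn": [0,0,-0.1],"grip": 0.1},
  {"xyz": [0,0,0],"turn": [0,0,-0.2],"grip": 0.1},
  {"xyz": [0,0,0],"turn": [0,0,-0.2],"grip": 0.1},
])

```text
clock: 5.07
tcp_pos: [0.4691, 0.2051, 0.0762]
orientation: [0.0, -0.667, 0.745, 0.001]
wrist_force: [-5.7, 4.2, -1.3]
finger_gap: 0.0306
grip_force: 122.0
```

```bash
python3 r.py
```

```text
{'clock': 5.067, 'joint_pos': [0.254, 0.296, -0.378, 0.897, 0.003, -1.207], 'qvel': [-0.002, -0.002, -0.003, -0.002, 0.001, 0.113], 'tau': [-2.608, -43.881, 28.504, -0.802, -1.871, -1.142], 'ft_torque': [1.347, 0.291, -0.325]}
```

>>> apply_moves([
  {"xyz": [0,0,0],"turn": [0,0,0.12],"grip": 0.1},
  {"xyz": [0,0,0],"turn": [0,0,0.24],"grip": 0.1},
  {"xyz": [0,0,0],"turn": [0,0,0.36],"grip": 0.1},
  {"xyz": [0,0,0],"turn": [0,0,0.48],"grip": 0.1},
  {"xyz": [0,0,0],"turn": [0,0,0.6],"grip": 0.1},
  {"xyz": [0,0,0],"turn": [0,0,0.7],"grip": 0.1},
  {"xyz": [0,0,0],"turn": [0,0,0.7],"grip": 0.1},
  {"xyz": [0,0,0],"turn": [0,0,0.7],"grip": 0.1},
])

```text
clock: 5.73
tcp_pos: [0.4698, 0.2045, 0.0762]
orientation: [0.0, -0.37, 0.929, 0.001]
wrist_force: [-3.7, 4.5, -4.3]
finger_gap: 0.0306
grip_force: 121.7
```

```bash
python3 r.py
```

```text
{'clock': 5.733, 'joint_pos': [0.253, 0.296, -0.378, 0.897, 0.001, -0.505], 'qvel': [0.001, -0.0, 0.002, 0.0, 0.0, -0.012], 'tau': [-2.472, -44.698, 27.98, -0.067, -1.157, -0.033], 'ft_torque': [0.822, -0.257, -0.197]}
```

>>> apply_moves([
  {"xyz": [0,0,0],"turn": [0,0,0.1],"grip": 0.1},
  {"xyz": [0,0,0],"turn": [0,0,0.2],"grip": 0.1},
  {"xyz": [0,0,0],"turn": [0,0,0.2],"grip": 0.1},
  {"xyz": [0,0,0],"turn": [0,0,0.2],"grip": 0.1},
])

```text
clock: 6.07
tcp_pos: [0.47, 0.2042, 0.0762]
orientation: [0.0, -0.277, 0.961, 0.0]
wrist_force: [-3.1, 4.1, -5.3]
finger_gap: 0.031
grip_force: 121.7
```

```bash
python3 r.py
```

```text
{'clock': 6.067, 'joint_pos': [0.253, 0.296, -0.378, 0.897, 0.001, -0.308], 'qvel': [0.001, 0.001, 0.001, 0.002, 0.0, -0.011], 'tau': [-2.449, -45.0, 27.974, 0.039, -0.999, 0.024], 'ft_torque': [0.707, -0.353, -0.129]}
```

>>> apply_moves([
  {"xyz": [0,0,0],"turn": [0,0,0.1],"grip": 0.1},
  {"xyz": [0,0,0],"turn": [0,0,0.2],"grip": 0.1},
  {"xyz": [0,0,0],"turn": [0,0,0.2],"grip": 0.1},
  {"xyz": [0,0,0],"turn": [0,0,0.2],"grip": 0.1},
])

```text
clock: 6.4
tcp_pos: [0.469, 0.2038, 0.0761]
orientation: [-0.001, -0.18, 0.984, 0.0]
wrist_force: [-4.7, 2.5, -1.8]
finger_gap: 0.0307
grip_force: 122.6
```

```bash
python3 r.py
```

```text
{'clock': 6.4, 'joint_pos': [0.253, 0.296, -0.378, 0.898, 0.001, -0.11], 'qvel': [0.001, -0.001, 0.002, 0.0, 0.001, 0.001], 'tau': [-1.836, -45.045, 29.125, -2.001, -1.071, 0.034], 'ft_torque': [0.387, 1.388, -0.09]}
```

The torque unwinds to about the rest value after some 1.0 rad of back-turn, so the stop was reached. I twist once more at full grip to be sure, then release.

>>> apply_moves([
  {"xyz": [0,0,0],"turn": [0,0,-0.12],"grip": 0.1},
  {"xyz": [0,0,0],"turn": [0,0,-0.24],"grip": 0.1},
  {"xyz": [0,0,0],"turn": [0,0,-0.36],"grip": 0.1},
  {"xyz": [0,0,0],"turn": [0,0,-0.48],"grip": 0.1},
  {"xyz": [0,0,0],"turn": [0,0,-0.6],"grip": 0.1},
  {"xyz": [0,0,0],"turn": [0,0,-0.72],"grip": 0.1},
  {"xyz": [0,0,0],"turn": [0,0,-0.84],"grip": 0.1},
  {"xyz": [0,0,0],"turn": [0,0,-0.96],"grip": 0.1},
  {"xyz": [0,0,0],"turn": [0,0,-1.08],"grip": 0.1},
  {"xyz": [0,0,0],"turn": [0,0,-1.2],"grip": 0.1},
  {"xyz": [0,0,0],"turn": [0,0,-1.3],"grip": 0.1},
  {"xyz": [0,0,0],"turn": [0,0,-1.3],"grip": 0.1},
])

```text
clock: 7.4
tcp_pos: [0.4687, 0.2025, 0.0763]
orientation: [0.002, 0.74, -0.673, 0.0]
wrist_force: [-5.9, -2.2, 2.7]
finger_gap: 0.0309
grip_force: 122.0
```

>>> apply_moves([
  {"xyz": [0,0,0],"turn": [0,0,0],"grip": 0.1},
  {"xyz": [0,0,0],"turn": [0,0,0],"grip": 1},
  {"xyz": [0,0,0],"turn": [0,0,0],"grip": 1},
  {"xyz": [0,0,0],"turn": [0,0,0],"grip": 1},
  {"xyz": [0,0,0],"turn": [0,0,0],"grip": 1},
  {"xyz": [0,0,0],"turn": [0,0,0],"grip": 1},
  {"xyz": [0,0,0],"turn": [0,0,0],"grip": 1},
  {"xyz": [0,0,0],"turn": [0,0,0],"grip": 1},
  {"xyz": [0,0,0],"turn": [0,0,0],"grip": 1},
  {"xyz": [0,0,0],"turn": [0,0,0],"grip": 1},
])

```text
clock: 8.23
tcp_pos: [0.4701, 0.204, 0.0763]
orientation: [-0.0, 0.737, -0.675, 0.0]
wrist_force: [-0.1, -0.1, -0.9]
finger_gap: 0.0854
grip_force: 0.0
```

```bash
python3 r.py; python3 - <<'E'
from h import *
s=env.get_state();r=Rt(s);print(s['tcp_pos'],r.round(3),s['finger_gap'],s['wrist_force'])
h=np.degrees(np.arctan2(r[1,1],r[0,1]));print('heading y',h,'need -58.3 or 121.7: turn about tool z (=-dheading)',np.radians(h-121.7),np.radians(h+58.3))
E
```

```text
{'clock': 8.233, 'joint_pos': [0.253, 0.296, -0.377, 0.897, 0.0, -1.406], 'qvel': [-0.002, 0.001, -0.0, 0.001, -0.0, 0.002], 'tau': [-0.008, -43.114, 25.897, -0.006, -0.001, -0.002], 'ft_torque': [-0.006, 0.041, 0.017]}
[0.47012279 0.20396153 0.07628571] [[ 0.087 -0.996  0.   ]
 [-0.996 -0.087  0.   ]
 [-0.    -0.    -1.   ]] 0.08536410954746855 [-0.13316713 -0.09669417 -0.85244583]
heading y -174.98182627278942 need -58.3 or 121.7: turn about tool z (=-dheading) -5.178074699289992 -2.0364820457001986
```

>>> apply_moves([
  {"xyz": [0,0,-40],"turn": [0,0,0],"grip": 1},
  {"xyz": [0,0,-80],"turn": [0,0,0],"grip": 1},
  {"xyz": [0,0,-120],"turn": [0,0,0],"grip": 1},
  {"xyz": [30,-5,-150],"turn": [0,0,0.12],"grip": 1},
  {"xyz": [65,-10,-175],"turn": [0,0,0.24],"grip": 1},
  {"xyz": [105,-15,-175],"turn": [0,0,0.36],"grip": 1},
  {"xyz": [145,-19,-175],"turn": [0,0,0.48],"grip": 1},
  {"xyz": [185,-23,-175],"turn": [0,0,0.6],"grip": 1},
  {"xyz": [225,-27,-175],"turn": [0,0,0.72],"grip": 1},
  {"xyz": [265,-31,-175],"turn": [0,0,0.84],"grip": 1},
  {"xyz": [305,-35,-175],"turn": [0,0,0.96],"grip": 1},
  {"xyz": [345,-39,-175],"turn": [0,0,1.08],"grip": 1},
])

```text
clock: 9.23
tcp_pos: [0.5391, -0.1384, 0.2514]
orientation: [0.0, -0.282, 0.959, -0.0]
wrist_force: [1.0, 0.3, -0.7]
finger_gap: 0.0854
grip_force: 0.0
```

```bash
cat > go.py <<'E'
import sys
from h import *
# target TCP x y z, heading of tool y in degrees -> shift and turn in tool axes
x,y,z,hd=map(float,sys.argv[1:])
s=env.get_state();r=Rt(s);h=np.degrees(np.arctan2(r[1,1],r[0,1]))
print(s['clock'],np.round(s['tcp_pos'],4),'h',h.round(2),'shift',(r.T@(np.array([x,y,z])-s['tcp_pos'])*1000).round(1),'turn z',np.radians((h-hd+180)%360-180).round(3))
b=np.radians(hd);D=np.array([[-np.sin(b),np.cos(b),0],[np.cos(b),np.sin(b),0],[0,0,-1]])
print('turn vec',R.from_matrix(r.T@D).as_rotvec().round(3))
E
python3 go.py .5575 -.232 .25 121.7
```

```text
9.2333 [ 0.5391 -0.1384  0.2514] h 122.79 shift [ 35.2 -88.7   1.4] turn z 0.019
turn vec [-0.     0.     0.019]
```

>>> apply_moves([
  {"xyz": [17,-40,0],"turn": [0,0,0.02],"grip": 1},
  {"xyz": [30,-75,0],"turn": [0,0,0.02],"grip": 1},
  {"xyz": [35,-89,0],"turn": [0,0,0.02],"grip": 1},
  {"xyz": [35,-89,0],"turn": [0,0,0.02],"grip": 1},
  {"xyz": [35,-89,0],"turn": [0,0,0.02],"grip": 1},
])

```text
clock: 9.65
tcp_pos: [0.5581, -0.2308, 0.2506]
orientation: [-0.0, -0.275, 0.962, 0.001]
wrist_force: [-0.6, -0.4, 0.1]
finger_gap: 0.0856
grip_force: 0.0
```

```bash
python3 - <<'E'
from h import *
d=cam('wrist'); cv2.imwrite('pics/w3.png',d['color']); s=env.get_state(); r=Rt(s);print(s['tcp_pos'])
W=pts(d); m=(W[...,2]>.145)&(W[...,2]<.2)&(np.hypot(W[...,0]-.5575,W[...,1]+.232)<.045)
v,u=np.nonzero(m);w=W[m].astype(np.float32)
_,l,c=cv2.kmeans(w[:,:2].copy(),2,None,(3,50,1e-5),5,0)
for k in (0,1):
    q=l[:,0]==k
    for lo,hi in((.145,.16),(.16,.175),(.175,.2)):
        a=q&(w[:,2]>lo)&(w[:,2]<hi)
        if a.sum(): print(k,lo,a.sum(),'px',u[a].mean().round(1),v[a].mean().round(1),'tool',((w[a].mean(0)-s['tcp_pos'])@r*1000).round(1), 'wmean',w[a].mean(0).round(4),'zmax',w[a][:,2].max())
    print('cols',u[q].min(),u[q].max(),'rows',v[q].min(),v[q].max())
E
```

```text
[ 0.55805697 -0.22967319  0.25087554]
0 0.145 98 px 343.9 239.7 tool [ 3.4 20.7 98.1] wmean [ 0.5441 -0.2138  0.1528] zmax 0.15992762
0 0.16 114 px 346.9 246.7 tool [ 3.2 21.5 83.2] wmean [ 0.5439 -0.213   0.1677] zmax 0.17476779
0 0.175 315 px 352.8 258.6 tool [ 1.2 23.6 65.9] wmean [ 0.5445 -0.2102  0.1851] zmax 0.18919137
cols 340 360 rows 234 271
1 0.145 103 px 275.5 240.7 tool [  2.8 -27.2  98. ] wmean [ 0.57   -0.2542  0.1528] zmax 0.15998788
1 0.16 117 px 271.9 247.1 tool [  3.  -28.1  83.2] wmean [ 0.5703 -0.255   0.1677] zmax 0.17493042
1 0.175 321 px 265.8 259.0 tool [  1.  -30.1  65.8] wmean [ 0.5731 -0.2557  0.185 ] zmax 0.18922171
cols 258 280 rows 234 271
```

View pics/w3.png

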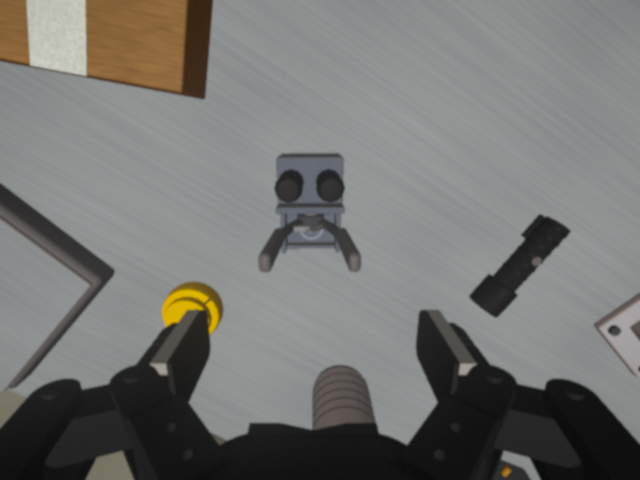

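The wrist view shows the handle ends at (266,262) and (353,263), with their midpoint at about column 309.5. That makes the pliers about 2.7 mm to tool −y and about 2.5 mm to −x, and the headings agree. I descend and grip.

>>> apply_moves([
  {"xyz": [-2.5,-2.7,30],"turn": [0,0,0],"grip": 1},
  {"xyz": [-2.5,-2.7,55],"turn": [0,0,0],"grip": 1},
  {"xyz": [-2.5,-2.7,75],"turn": [0,0,0],"grip": 1},
  {"xyz": [-2.5,-2.7,92],"turn": [0,0,0],"grip": 1},
  {"xyz": [-2.5,-2.7,105],"turn": [0,0,0],"grip": 1},
  {"xyz": [-2.5,-2.7,110],"turn": [0,0,0],"grip": 1},
  {"xyz": [-2.5,-2.7,110],"turn": [0,0,0],"grip": 1},
])

```text
clock: 10.28
tcp_pos: [0.5611, -0.2289, 0.1402]
orientation: [-0.001, -0.276, 0.961, 0.001]
wrist_force: [0.0, 0.9, 0.3]
finger_gap: 0.0854
grip_force: 0.0
```

>>> apply_moves([
  {"xyz": [0,0,0],"turn": [0,0,0],"grip": 0.65},
  {"xyz": [0,0,0],"turn": [0,0,0],"grip": 0.6},
  {"xyz": [0,0,0],"turn": [0,0,0],"grip": 0.55},
  {"xyz": [0,0,0],"turn": [0,0,0],"grip": 0.5},
  {"xyz": [0,0,0],"turn": [0,0,0],"grip": 0.45},
  {"xyz": [0,0,0],"turn": [0,0,0],"grip": 0.4},
  {"xyz": [0,0,0],"turn": [0,0,0],"grip": 0.3},
  {"xyz": [0,0,0],"turn": [0,0,0],"grip": 0.3},
  {"xyz": [0,0,0],"turn": [0,0,0],"grip": 0.3},
  {"xyz": [0,0,0],"turn": [0,0,0],"grip": 0.3},
], force=60)

```text
clock: 11.12
tcp_pos: [0.5641, -0.2324, 0.1472]
orientation: [0.003, -0.275, 0.961, -0.003]
wrist_force: [-4.2, 0.6, 20.3]
finger_gap: 0.0358
grip_force: 58.9
```

```bash
python3 - <<'E'
from h import *
s=env.get_state();print(s['finger_gap'],s['grip_force'],s['tcp_pos'],s['wrist_force'],s['ft_torque'])
E
```

```text
0.03581023816795616 58.85248818900436 [ 0.56409246 -0.23239395  0.14722657] [-4.15187746  0.56003491 20.31721952] [ 0.51726487  1.04197282 -0.06826805]
```

>>> apply_moves([
  {"xyz": [0,0,-5],"turn": [0,0,0],"grip": 0.2},
  {"xyz": [0,0,-15],"turn": [0,0,0],"grip": 0.2},
  {"xyz": [0,0,-30],"turn": [0,0,0],"grip": 0.2},
  {"xyz": [0,0,-45],"turn": [0,0,0],"grip": 0.2},
  {"xyz": [0,0,-60],"turn": [0,0,0],"grip": 0.2},
  {"xyz": [0,0,-75],"turn": [0,0,0],"grip": 0.2},
  {"xyz": [0,0,-95],"turn": [0,0,0],"grip": 0.2},
  {"xyz": [0,0,-115],"turn": [0,0,0],"grip": 0.2},
  {"xyz": [0,0,-135],"turn": [0,0,0],"grip": 0.2},
  {"xyz": [0,0,-155],"turn": [0,0,0],"grip": 0.2},
  {"xyz": [0,0,-160],"turn": [0,0,0],"grip": 0.2},
  {"xyz": [0,0,-160],"turn": [0,0,0],"grip": 0.2},
], force=80)

```text
clock: 12.12
tcp_pos: [0.5627, -0.2314, 0.3031]
orientation: [0.001, -0.275, 0.961, -0.001]
wrist_force: [-1.0, -1.2, -2.5]
finger_gap: 0.0339
grip_force: 79.6
```

```bash
python3 - <<'E'
from h import *
s=env.get_state();print(s['finger_gap'],s['grip_force'],s['tcp_pos'],s['orientation'],s['wrist_force'])
ims=[]
for n,k in(('wrist',1),('top',3),('side',3)):
    d=cam(n);r=Rt(s);p=s['tcp_pos']+r@np.array([-20,0,-19+147])/1000
    p[:]=p; u,v=proj(d,p); print(n,p,u,v)
    a=60 if k==3 else 100
    u0=int(np.clip(u-a,0,640-2*a));v0=int(np.clip(v-a,0,480-2*a)); print('crop',u0,v0)
    ims.append(cv2.resize(d['color'][v0:v0+2*a,u0:u0+2*a],(266,266),interpolation=cv2.INTER_CUBIC))
cv2.imwrite('pics/ring.png',np.hstack(ims))
E
```

```text
0.03394843305024817 79.59690468502231 [ 0.56269565 -0.23138947  0.30313763] [ 0.00119091 -0.27549172  0.96130197 -0.00118672] [-1.01860456 -1.20339332 -2.52268794]
wrist [ 0.58003653 -0.22100424  0.17517107] 312.9241587356075 255.82229186938557
crop 212 155
top [ 0.58003653 -0.22100424  0.17517107] 429.7173427226767 262.14243765535645
crop 369 202
side [ 0.58003653 -0.22100424  0.17517107] 332.11210278597844 314.56808385542274
crop 272 254
```

View pics/ring.png

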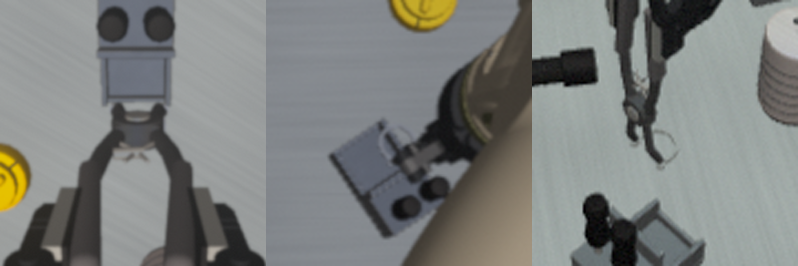

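The pliers are lifted and squeezed: the gap reads 34 mm at 80 N. The ring hangs on the tips at about (427,264) in the top view and (331,320) in the side view. I carry it over the bar, staying high.

```bash
python3 go.py .454 .192 .303 121.9
```

```text
12.2667 [ 0.5615 -0.2307  0.2997] h 121.98 shift [-132.7  415.5   -2.6] turn z 0.001
turn vec [ 0.002 -0.001  0.001]
```

>>> apply_moves([
  {"xyz": [-5,15,-3],"turn": [0,0,0],"grip": 0.2},
  {"xyz": [-13,42,-3],"turn": [0,0,0],"grip": 0.2},
  {"xyz": [-25,77,-3],"turn": [0,0,0],"grip": 0.2},
  {"xyz": [-36,112,-3],"turn": [0,0,0],"grip": 0.2},
  {"xyz": [-47,147,-3],"turn": [0,0,0],"grip": 0.2},
  {"xyz": [-58,182,-3],"turn": [0,0,0],"grip": 0.2},
  {"xyz": [-69,217,-3],"turn": [0,0,0],"grip": 0.2},
  {"xyz": [-80,252,-3],"turn": [0,0,0],"grip": 0.2},
  {"xyz": [-92,287,-3],"turn": [0,0,0],"grip": 0.2},
  {"xyz": [-103,322,-3],"turn": [0,0,0],"grip": 0.2},
  {"xyz": [-114,357,-3],"turn": [0,0,0],"grip": 0.2},
  {"xyz": [-120,377,-3],"turn": [0,0,0],"grip": 0.2},
])

```text
clock: 13.27
tcp_pos: [0.4613, 0.1557, 0.3034]
orientation: [-0.001, -0.277, 0.961, 0.001]
wrist_force: [0.2, -0.5, -2.1]
finger_gap: 0.0339
grip_force: 79.8
```

>>> apply_moves([
  {"xyz": [-6,18,0],"turn": [0,0,0],"grip": 0.2},
  {"xyz": [-11,33,0],"turn": [0,0,0],"grip": 0.2},
  {"xyz": [-13,38,0],"turn": [0,0,0],"grip": 0.2},
  {"xyz": [-13,38,0],"turn": [0,0,0],"grip": 0.2},
  {"xyz": [-13,38,0],"turn": [0,0,0],"grip": 0.2},
  {"xyz": [-13,38,0],"turn": [0,0,0],"grip": 0.2},
])

```text
clock: 13.77
tcp_pos: [0.4549, 0.1908, 0.304]
orientation: [-0.0, -0.275, 0.961, -0.0]
wrist_force: [0.6, -0.7, -2.4]
finger_gap: 0.0339
grip_force: 79.8
```

```bash
python3 - <<'E'
from h import *
s=env.get_state();print(s['finger_gap'],s['grip_force'],s['tcp_pos'],s['orientation'],s['wrist_force'])
for i in range(3): print(env.get_state()['tcp_pos'])
ims=[]
for n,a in(('wrist',70),('top',32),('side',40)):
    d=cam(n);r=Rt(s);p=s['tcp_pos']+np.array([.0155,.0127,-.128]); u,v=proj(d,p); print(n,p,u,v,'bar',proj(d,[.469,.2045,.129]))
    u0=int(np.clip(u-a,0,640-2*a));v0=int(np.clip(v-a,0,480-2*a)); print('crop',u0,v0,266/2/a)
    ims.append(cv2.resize(d['color'][v0:v0+2*a,u0:u0+2*a],(266,266),interpolation=cv2.INTER_CUBIC))
cv2.imwrite('pics/ring2.png',np.hstack(ims))
E
```

```text
0.033890306643670105 79.78086991701275 [0.45487323 0.19076096 0.30397432] [-3.34289389e-04 -2.75157675e-01  9.61399044e-01 -1.42711004e-04] [ 0.64800241 -0.68721951 -2.42490825]
[0.45487323 0.19076096 0.30397432]
[0.45487323 0.19076096 0.30397432]
[0.45487323 0.19076096 0.30397432]
wrist [0.47037323 0.20346096 0.17597432] 316.1545435937675 255.7456993348548 bar [317.42174802 237.97529316]
crop 246 185 1.9
top [0.47037323 0.20346096 0.17597432] 211.64120948917343 322.9738341079194 bar [214.62972795 324.35400401]
crop 179 290 4.15625
side [0.47037323 0.20346096 0.17597432] 249.40899642261036 179.68338672786714 bar [251.03722942 195.32954847]
crop 209 139 3.325
```

View pics/ring2.png

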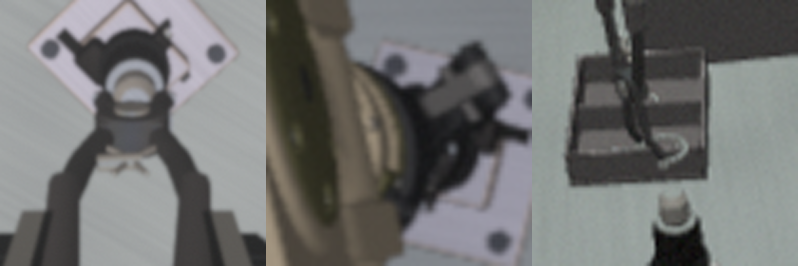

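The wrist view at left shows the jaws above the bar at crop (135,90). The top view is blocked by the arm. The side view shows the ring at about (250.5,184) and the bar end at (252.6,197.6). I localise both numerically.

```bash
python3 - <<'E'
from h import *
tp=[]
g=[]
for i in range(6):
    d=cam('side');g.append(d['color'].astype(float));s=env.get_state();tp.append(s['tcp_pos'])
G=np.mean(g,0).mean(2); print('tcp',np.mean(tp,0).round(4),np.std(tp,0).round(4))
print('cols 240..261');
for v in range(176,204): print(v,' '.join('%3d'%x for x in G[v,240:262]))
np.save('G.npy',G)
W=pts(d); print(np.round(W[180:190,246:258,2]*1000).astype(int) if 0 else '')
E
```

```text
tcp [0.4552 0.191  0.3043] [0.0001 0.0002 0.    ]
cols 240..261
176  51  44  44  45  49  55  56  56  57  56  58  63  64  64  65  73  73  72  70  74 100  68
177  51  70  45  45  61  88  89  88  88  88  88  90  90  91  91  93  94  94  92  89  98  69
178  45  72  44  46  60 102 101 101 104 105 101 101 101 101 102 102 102 101 100  97 109  70
179  35  50  51  44  56  99 120 129 122 124 123 130 123 108 102 102 101 101 100  98 114  65
180  29  34  45  45  53  85 109 111 108 109 109 115 117 125 122 101 102 101  99  98 112  63
181  60  53  85  49  43  61  78  97  98  99  97  98 106 122 141 116 102 102  98  87 110  63
182 123  96 107  63  35  44  58  88 102 102  99  94 117 113 134 135  98 100  98  79 109  64
183 114  96  96  85  61  38  47  66  96 109 104  92 107 103 127 137  82  82  71  55  79  63
184  69  65  69  69  57  39  40  48  70  84  82  75  76 101 137 109  64  61  54  48  56  63
185  54  54  55  53  53  51  40  41  48  53  58  63  97 130 118  74  58  56  54  48  57  64
186  57  58  57  58  57  56  50  38  49  84 103 120 110 106  77  58  57  56  55  53  56  63
187  57  57  57  56  56 
[... 839 characters left out ...]
 150 153 155 155 155 150 136 156 155 152 151 151 154 154
197 154 154 154 154 156 157 154 141 142 153 155 156 155 143 124 143 157 153 152 150 153 154
198 154 154 153 155 156 157 153 126 132 144 149 148 144 132 123 131 156 154 151 151 153 155
199 155 154 155 155 156 157 153 124 127 134 140 140 137 131 122 111 145 155 151 151 153 154
200 156 155 155 156 157 156 151 123 126 131 136 137 135 125 102  87 125 156 153 152 153 155
201 156 154 156 156 156 156 151 114 105 118 118 115 113 108  80  79 119 157 155 152 152 155
202 158 156 156 157 157 156 150 111  87  95  95  92  91  89  77  80 112 140 155 152 152 155
203 157 156 156 157 156 157 149 106  84  88  88  89  87  82  78  78 104 138 138 153 153 155
```

```bash
python3 - <<'E'
from h import *
from scipy.optimize import least_squares
d=load('side');s=env.get_state();r=Rt(s);tcp=np.array([.4552,.191,.3043])
for du,dv in((0,0),(.5,0),(0,.5),(-.2,-.5)):
    f=lambda q:proj(d,tcp+r@np.array([q[0],0,q[1]]))-[248.6+du,183.4+dv]
    q=least_squares(f,[-.02,.13]).x; p=tcp+r@np.array([q[0],0,q[1]])
    print(du,dv,q.round(4),p.round(4),'to axis in tool',(r.T@(np.array([.469,.2045,p[2]])-p)*1000).round(1))
print(proj(d,[.469,.2045,.12]),r.round(3))
E
```

```text
0 0 [-0.0143  0.1352] [0.4673 0.1986 0.1691] to axis in tool [-4.6  4.2  0. ]
0.5 0 [-0.0156  0.1359] [0.4685 0.1993 0.1684] to axis in tool [-3.2  4.2  0. ]
0 0.5 [-0.0141  0.1365] [0.4672 0.1985 0.1678] to axis in tool [-4.8  4.2  0. ]
-0.2 -0.5 [-0.0139  0.1336] [0.467  0.1984 0.1707] to axis in tool [-4.9  4.2  0. ]
[251.45221121 198.25618609] [[-0.848 -0.529  0.   ]
 [-0.529  0.848  0.   ]
 [-0.    -0.    -1.   ]]
```

```bash
python3 - <<'E'
from h import *
G=np.mean([cam('wrist')['color'].mean(2) for i in range(2)],0); d=load('wrist'); Z=d['z_map']
print('     ',' '.join('%3d'%u for u in range(290,343)))
for v in list(range(214,272,3)): print(v,':',' '.join('%3d'%x for x in G[v,290:343]))
W=pts(d)
for v in range(214,300,6): print(v,[ (u,int(1000*W[v,u,2])if W[v,u,2]==W[v,u,2] else 0) for u in range(294,340,5)])
E
```

```text
290 291 292 293 294 295 296 297 298 299 300 301 302 303 304 305 306 307 308 309 310 311 312 313 314 315 316 317 318 319 320 321 322 323 324 325 326 327 328 329 330 331 332 333 334 335 336 337 338 339 340 341 342
214 :  60  60  61  61  61  62  61  58  56  54  54  52  50  47  47  47  47  48  47  47  49  53  56  59  63  66  68  67  64  61  56  52  51  49  47  47  47  45  47  48  50  54  65 104 150 177 186 185 181 171 155 134 123
217 :  59  59  60  60  60  60  59  56  55  52  51  48  46  47  46  50  58  72  90 109 126 140 149 156 159 160 160 161 159 157 149 141 132 119 100  79  62  51  47  47  47  48  53  73 115 160 182 188 188 188 185 180 169
220 :  60  57  58  59  59  59  57  56  54  51  48  47  50  58  81 109 134 151 161 165 165 162 159 155 150 147 146 147 149 151 156 162 166 166 165 156 140 114  85  63  50  47  49  58  94 141 175 187 189 188 188 187 183
223 : 131  96  70  58  57  57  56  54  52  51  49  56  82 117 145 159 164 161 150 134 118 106 100  97  98  98  98  96  95  94  94  99 110 123 141 153 159 159 148 123  90  63  53  60  97 145 175 185 187 185 177 161 138
226 : 188 180 16
[... 4534 characters left out ...]
29, 253), (334, 258), (339, 260)]
268 [(294, 264), (299, 264), (304, 263), (309, 262), (314, 263), (319, 262), (324, 0), (329, 0), (334, 264), (339, 269)]
274 [(294, 268), (299, 263), (304, 0), (309, 268), (314, 0), (319, 267), (324, 2), (329, 0), (334, 266), (339, 275)]
280 [(294, 0), (299, 0), (304, 0), (309, 0), (314, 0), (319, 1), (324, 1), (329, 1), (334, 0), (339, 282)]
286 [(294, 0), (299, 0), (304, 0), (309, 1), (314, 0), (319, 0), (324, 0), (329, 0), (334, 0), (339, 284)]
292 [(294, 0), (299, 1), (304, 0), (309, 0), (314, 0), (319, 0), (324, 0), (329, 2), (334, 0), (339, 298)]
298 [(294, 0), (299, 1), (304, 0), (309, 0), (314, 1), (319, 1), (324, 0), (329, -1), (334, 0), (339, 304)]
```

Combined estimate: the ring is within about 1.5 mm of the axis, so I correct by tool x −0.8 and y +0.8. The descent is in stages with force checks.

>>> apply_moves([
  {"xyz": [-0.8,0.8,8],"turn": [0,0,0],"grip": 0.2},
  {"xyz": [-0.8,0.8,16],"turn": [0,0,0],"grip": 0.2},
  {"xyz": [-0.8,0.8,22],"turn": [0,0,0],"grip": 0.2},
  {"xyz": [-0.8,0.8,26],"turn": [0,0,0],"grip": 0.2},
  {"xyz": [-0.8,0.8,30],"turn": [0,0,0],"grip": 0.2},
  {"xyz": [-0.8,0.8,30],"turn": [0,0,0],"grip": 0.2},
])

```text
clock: 14.82
tcp_pos: [0.4547, 0.1925, 0.2731]
orientation: [-0.001, -0.276, 0.961, 0.0]
wrist_force: [0.4, 0.2, -3.2]
finger_gap: 0.0336
grip_force: 79.8
```

```bash
python3 - <<'E'
from h import *
G=np.mean([cam('side')['color'].mean(2) for i in range(2)],0); s=env.get_state(); print(s['tcp_pos'],s['wrist_force'],s['ft_torque'])
print('     ',' '.join('%3d'%u for u in range(238,266)))
for v in range(184,208): print(v,':',' '.join('%3d'%x for x in G[v,238:266]))
E
```

```text
[0.4551281  0.19257883 0.27418727] [-0.59183753 -0.37247944 -1.96536315] [0.01699274 0.02637832 0.00070406]
      238 239 240 241 242 243 244 245 246 247 248 249 250 251 252 253 254 255 256 257 258 259 260 261 262 263 264 265
184 :  44  34  39  70  43  47  55  89 100  85  86  84  83  75  73  72  67  64  63  61  56  46  56  64 127 150 149 148
185 :  43  36  35  50  42  46  42  46  57  59  56  56  59  57  57  57  57  56  59  57  54  48  57  61 127 150 151 150
186 :  43  35  36  48  48  42  46  49  57  57  56  57  57  57  57  56  59  56  55  56  57  54  56  65 129 149 150 149
187 :  46  36  33  45  54  46  44  46  57  55  59  57  56  57  57  55  54  55  56  57  58  59  60  66 129 150 151 150
188 :  54  39  30  36  49  45  43  45  54  56  57  59  64  63  57  56  57  57  56  58  55  58  54  67 129 150 149 153
189 :  55  48  34  31  38  39  41  46  64  93 107 110 113 113 112  87  69  57  57  55  59  56  50  76 146 151 152 153
190 :  56  55  43  31  31  39  45  50  74 105 104 100 100 101 112 116 119  93  57  58  58  56  49  83 154 152 152 154
191 :  57  56  53  38  41  65  62  49  62  75  6
[... 1257 characters left out ...]
61 158 157 156 157 158 156 156 152 111  89  97  97  93  89  88  75  80 113 140 156 154 154 155 157 157 158 157
203 : 160 159 159 156 158 157 159 158 148 107  84  89  90  88  87  85  78  77 103 138 138 154 152 157 157 155 157 156
204 : 161 161 158 157 158 158 158 157 152 129  84  87  89  88  88  83  81  82 120 142 105 124 153 156 156 156 157 156
205 : 161 161 159 158 156 158 155 138 136 144  96  87  90  89  88  84  69  90 143 139  72  92 154 155 157 157 158 158
206 : 160 161 158 157 158 159 153 107 114 149 132  91  81  69  68  66  94 132 148 116  40  75 154 155 158 156 155 158
207 : 160 161 160 157 156 158 150  87  75 122 142 136 131 128 125 128 135 127 104  62  16  68 154 156 156 157 155 159
```

>>> apply_moves([
  {"xyz": [-1.2,0,0],"turn": [0,0,0],"grip": 0.2},
  {"xyz": [-1.2,0,4],"turn": [0,0,0],"grip": 0.2},
  {"xyz": [-1.2,0,8],"turn": [0,0,0],"grip": 0.2},
  {"xyz": [-1.2,0,11],"turn": [0,0,0],"grip": 0.2},
  {"xyz": [-1.2,0,14],"turn": [0,0,0],"grip": 0.2},
  {"xyz": [-1.2,0,16],"turn": [0,0,0],"grip": 0.2},
  {"xyz": [-1.2,0,16],"turn": [0,0,0],"grip": 0.2},
  {"xyz": [-1.2,0,16],"turn": [0,0,0],"grip": 0.2},
])

```text
clock: 15.58
tcp_pos: [0.4561, 0.1932, 0.2582]
orientation: [-0.0, -0.275, 0.961, 0.0]
wrist_force: [-0.4, 0.2, -2.3]
finger_gap: 0.0337
grip_force: 79.8
```

```bash
cat > f.py <<'E'
from h import *
s=env.get_state(); r=Rt(s)
print('tcp',s['tcp_pos'].round(4) if hasattr(s['tcp_pos'],'round') else s['tcp_pos'],'F tool',(r.T@np.array(s['wrist_force'])).round(2),'T tool',(r.T@np.array(s['ft_torque'])).round(3),'gap',round(s['finger_gap'],4),s['grip_force'],'t',s['clock'])
E
python3 f.py
```

```text
tcp [0.4561 0.1932 0.2582] F tool [0.26 0.35 2.27] T tool [-0.046 -0.044  0.014] gap 0.0337 79.78178535006009 t 15.5833
```

>>> apply_moves([
  {"xyz": [0,0,3],"turn": [0,0,0],"grip": 0.2},
  {"xyz": [0,0,6],"turn": [0,0,0],"grip": 0.2},
  {"xyz": [0,0,6],"turn": [0,0,0],"grip": 0.2},
])

```text
clock: 15.83
tcp_pos: [0.456, 0.1932, 0.2517]
orientation: [-0.0, -0.276, 0.961, 0.0]
wrist_force: [-0.0, -0.7, -3.2]
finger_gap: 0.0339
grip_force: 79.8
```

```bash
python3 f.py
```

```text
tcp [0.456  0.1932 0.2517] F tool [ 0.36 -0.57  3.17] T tool [ 0.015 -0.033  0.007] gap 0.0339 79.77359399548732 t 15.8333
```

>>> apply_moves([
  {"xyz": [0,0,2],"turn": [0,0,0],"grip": 0.2},
  {"xyz": [0,0,4],"turn": [0,0,0],"grip": 0.2},
  {"xyz": [0,0,4],"turn": [0,0,0],"grip": 0.2},
])

```text
clock: 16.08
tcp_pos: [0.4561, 0.1932, 0.2479]
orientation: [-0.0, -0.275, 0.961, 0.0]
wrist_force: [0.0, -0.5, -2.1]
finger_gap: 0.0341
grip_force: 79.8
```

```bash
python3 f.py
```

```text
tcp [0.4561 0.1932 0.2479] F tool [ 0.23 -0.43  2.06] T tool [0.003 0.019 0.029] gap 0.0341 79.77613072260283 t 16.0833
```

>>> apply_moves([
  {"xyz": [0,0,1.5],"turn": [0,0,0],"grip": 0.2},
  {"xyz": [0,0,3],"turn": [0,0,0],"grip": 0.2},
  {"xyz": [0,0,3],"turn": [0,0,0],"grip": 0.2},
])

```text
clock: 16.33
tcp_pos: [0.4561, 0.1932, 0.245]
orientation: [-0.0, -0.276, 0.961, 0.0]
wrist_force: [0.5, -0.2, -2.8]
finger_gap: 0.0338
grip_force: 79.8
```

```bash
python3 f.py; python3 - <<'E'
from h import *
G=np.mean([cam('side')['color'].mean(2) for i in range(2)],0)
print('     ',' '.join('%3d'%u for u in range(240,264)))
for v in range(190,213): print(v,':',' '.join('%3d'%x for x in G[v,240:264]))
E
```

```text
tcp [0.4561 0.1932 0.245 ] F tool [-0.36 -0.41  2.81] T tool [ 0.013  0.005 -0.016] gap 0.0338 79.77642732672393 t 16.3333
      240 241 242 243 244 245 246 247 248 249 250 251 252 253 254 255 256 257 258 259 260 261 262 263
190 :  41  35  36  35  41  43  45  59  56  56  56  57  57  55  56  58  57  55  56  55  46  81 156 150
191 :  39  34  35  44  43  42  46  57  55  57  62  62  62  63  67  64  66  63  63  61  50  80 155 155
192 :  41  36  34  48  43  45  49  52  51  63  67  67  59  65  63  63  61  61  66  74  71  92 156 155
193 :  45  34  41  70  62  43  55  91  91  97 113 111 109 113 129 128 128 126 126 131 133 136 156 155
194 :  76  35  54 107  82  42  57 108 139 138 148 145 143 144 153 156 156 152 152 151 153 154 156 156
195 :  88  37  54 107 101  44  58 111 156 155 155 155 155 153 152 156 157 154 152 153 154 154 154 157
196 : 104  38  44  83 134  43  50  88 150 153 155 156 156 150 137 156 157 154 151 152 154 155 156 157
197 : 137  70  33  61 118  77  45  69 136 154 155 157 155 145 125 144 157 154 153 152 155 154 154 156
198 : 152 124  40  39  66  63  46  57 108 145 148 148 145 1
[... 770 characters left out ...]
 157 158 152 108 113 151 132  93  89  81 112 114 117 118 129 107  42  76 154 157 156 156
207 : 158 158 158 158 150  87  73 122 141 134 121  98 118 124 130 117 103  60  19  68 155 155 156 156
208 : 158 157 156 157 151  82  32  63  97 118 112  92  99 111 103  79  43  19  17  60 137 154 156 156
209 : 159 156 156 158 149  78  15  19  37  60  64  56  58  63  38  35  21  20  13  42 110 157 157 155
210 : 158 158 154 158 151 101  20  14  17  21  18  20  19  19  18  13  16  13  19  37  98 156 157 156
211 : 158 156 156 159 157 133  17  14  17  16  17  16  12  16  10  13   9  12  12  35 103 156 158 156
212 : 158 157 156 158 159 146  15  19   9  15  16  15  13  16  13  16  14  17  15  23  77 142 155 155
```

The ring now surrounds the bar just above the washer, with its front arc at about (253,205), and there is no contact force. I lower it in small steps to touch.

>>> apply_moves([
  {"xyz": [0,0,1],"turn": [0,0,0],"grip": 0.2},
  {"xyz": [0,0,1],"turn": [0,0,0],"grip": 0.2},
])

```text
clock: 16.6
tcp_pos: [0.4562, 0.1932, 0.2442]
orientation: [0.0, -0.276, 0.961, 0.0]
wrist_force: [-0.8, -0.3, -1.9]
finger_gap: 0.034
grip_force: 79.8
```

>>> apply_moves([
  {"xyz": [0,0,1],"turn": [0,0,0],"grip": 0.2},
  {"xyz": [0,0,1],"turn": [0,0,0],"grip": 0.2},
])

```text
clock: 16.77
tcp_pos: [0.4562, 0.1932, 0.2432]
orientation: [-0.0, -0.276, 0.961, 0.0]
wrist_force: [0.2, 0.1, -1.8]
finger_gap: 0.0336
grip_force: 79.8
```

```bash
python3 f.py
```

```text
tcp [0.4562 0.1932 0.2432] F tool [-0.2   0.03  1.79] T tool [-0.009  0.058 -0.031] gap 0.0336 79.77703650249168 t 16.7667
```

>>> apply_moves([
  {"xyz": [0,0,1],"turn": [0,0,0],"grip": 0.2},
  {"xyz": [0,0,1],"turn": [0,0,0],"grip": 0.2},
])

```text
clock: 16.93
tcp_pos: [0.4562, 0.1932, 0.2422]
orientation: [-0.0, -0.275, 0.961, 0.0]
wrist_force: [0.3, -0.3, -3.4]
finger_gap: 0.0341
grip_force: 79.8
```

>>> apply_moves([
  {"xyz": [0,0,1],"turn": [0,0,0],"grip": 0.2},
  {"xyz": [0,0,1],"turn": [0,0,0],"grip": 0.2},
])

```text
clock: 17.1
tcp_pos: [0.4562, 0.1932, 0.2411]
orientation: [-0.0, -0.276, 0.961, 0.0]
wrist_force: [0.8, -0.2, -2.1]
finger_gap: 0.0342
grip_force: 79.8
```

>>> apply_moves([
  {"xyz": [0,0,1],"turn": [0,0,0],"grip": 0.2},
  {"xyz": [0,0,1],"turn": [0,0,0],"grip": 0.2},
])

```text
clock: 17.27
tcp_pos: [0.4562, 0.1932, 0.2403]
orientation: [0.0, -0.275, 0.961, 0.0]
wrist_force: [0.9, 0.1, -1.7]
finger_gap: 0.0336
grip_force: 79.8
```

```bash
python3 f.py
```

```text
tcp [0.4562 0.1932 0.2403] F tool [-0.87 -0.38  1.65] T tool [-0.043 -0.038  0.002] gap 0.0336 79.80277585680597 t 17.2667
```

>>> apply_moves([
  {"xyz": [0,0,1],"turn": [0,0,0],"grip": 0.2},
  {"xyz": [0,0,1],"turn": [0,0,0],"grip": 0.2},
])

```text
clock: 17.43
tcp_pos: [0.4566, 0.1933, 0.2401]
orientation: [0.001, -0.276, 0.961, 0.0]
wrist_force: [-0.7, -0.3, 2.6]
finger_gap: 0.0337
grip_force: 80.4
```

>>> apply_moves([
  {"xyz": [0,0,1],"turn": [0,0,0],"grip": 0.2},
  {"xyz": [0,0,1],"turn": [0,0,0],"grip": 0.2},
])

```text
clock: 17.6
tcp_pos: [0.4568, 0.1935, 0.24]
orientation: [0.001, -0.276, 0.961, 0.0]
wrist_force: [-2.5, 0.4, 8.8]
finger_gap: 0.0338
grip_force: 81.2
```

```bash
python3 f.py
```

```text
tcp [0.4568 0.1935 0.24  ] F tool [ 1.89  1.62 -8.81] T tool [-0.211  0.493 -0.089] gap 0.0338 81.20679621119052 t 17.6
```

>>> apply_moves([
  {"xyz": [0,0,-1.2],"turn": [0,0,0],"grip": 0.2},
  {"xyz": [0,0,-1.2],"turn": [0,0,0],"grip": 0.2},
  {"xyz": [0,0,-1.2],"turn": [0,0,0],"grip": 0.2},
  {"xyz": [0,0,-1.2],"turn": [0,0,0],"grip": 0.2},
])

```text
clock: 17.93
tcp_pos: [0.4565, 0.1933, 0.24]
orientation: [0.001, -0.276, 0.961, 0.0]
wrist_force: [-0.2, 0.1, 5.3]
finger_gap: 0.034
grip_force: 80.8
```

```bash
python3 f.py; python3 - <<'E'
from h import *
a=cam('side')['color'];w=cam('wrist')['color']
c=lambda d,u,v,a,k:cv2.resize(d[v-a:v+a,u-a:u+a],(k,k),interpolation=cv2.INTER_CUBIC)
cv2.imwrite('pics/fin.png',np.hstack([c(a,251,200,24,400),c(w,316,240,50,400)]))
E
```

```text
tcp [0.4565 0.1933 0.24  ] F tool [ 0.13  0.18 -5.28] T tool [-0.051  0.156 -0.017] gap 0.034 80.76733536610845 t 17.9333
```

View pics/fin.png

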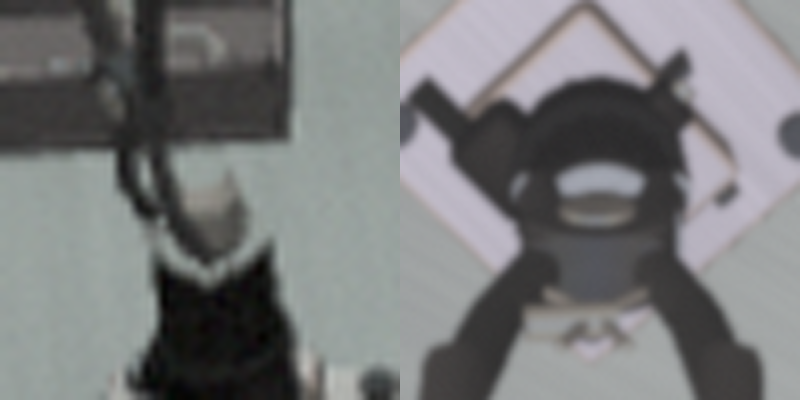

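The side view shows the ring resting on the washer around the bar at crop (205,255), with the jaws upright. In the wrist view the bar and washer sit centred between the tips. The ring presses lightly on the washer, so I hand in.

```bash
python3 -c "
from h import *
print(ticket.hand_in())"
```

```text
the job is handed in; nothing more can be done
None
```

I twisted the throttle to its stop and let it spring back, and the spread ring now rests on the washer at the groove with the pliers still held squeezed; the job is handed in at about 18 s, but no verdict came back, so none of this is confirmed by the judge.

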